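Park the spring plunger and shift the carriage

ROBOT

A 6-joint arm with a two-finger parallel gripper is mounted at the origin on a cart in front of the work surface, level with it; the furniture and walls round the work are solid. World frame = base frame: x ahead of the robot, y to its left, z up, the work surface at z = 0. Lengths are in mm, angles in degrees, forces in N, time in s.
With the tool pointing down it reaches from about 400 to 825 mm from the base axis. Payload 7 kg.
Tool frame: the origin (TCP) lies between the finger pads; the fingertips stand 22 mm ahead of it and the grasp point (between the pads) lies 3 mm ahead of it (nose_length is the distance from the TCP to the fingertips, in mm); z points along the fingers, x is the direction in which the jaws open and shut, and the axes are right-handed (so a half turn about z gives the same grasp; the last joint's range is limited). The gripper opens to 88 mm and grips with 3 to 60 N. Pads are 19 mm wide; open, the fingers measure 130 mm over their backs; the gripper's body (78 mm by 193 mm) begins 47 mm behind the grasp point.
Start: joints at [79.704, 20.546, 0.682, 0, -70.136, -16.507], TCP at [304.378, 602.453, 248.561] pointing down, gripper open.
Joint ranges: [-176.03, 176.03], [-82.01, 121.73], [-58.28, 71.71], [-173.87, 95.51], [-174.79, -0.11], [-173.66, 173.66]. Speed limits (degrees/s): [136.94, 136.94, 172.46, 180, 180, 180].

INTERFACE

Orientations are given as [roll, pitch, yaw] about the fixed x, y, z axes, in that order (R = Rz(yaw) Ry(pitch) Rx(roll)).
In Python, from workcell import * gives the robot as it stands. The module is installed in compiled form; this text tells all that it offers.
- The arm moves only by the shell command python3 -m handwheel 'ROWS'. ROWS is text: rows parted by semicolons, each of 7 numbers parted by spaces: the shift along the world's x, y, z in cm, then the turn, a rotation vector about the world's x, y, z in rad, then the closure in counts, from 0 (fully open) to 255 (shut). A call has 1 to 8 rows; each row shifts and turns the pose as measured when the row begins; what a row does not reach is not made up. A row lasts 1/8 s, in which the tool goes at most 62.5 mm and 10.7 degrees, less where a joint would pass 70% of its speed; a pose out of reach is approached as far as the arm can. A call with a gripper value outside its range is refused whole. The fingers move at their own pace and stop on an object; the grip force is fixed at half the most. Time passes only in rows, so rows that do not move let the fingers close. It gives the time, the measured TCP pose, the force and the opening at its end, in the units of the state.
- read_state(): the state, without advancing time (a new reading comes with each control period).
- snapshot(name): name is "scene" or "side" or "wrist"; returns a dict with "img" (384x512x3 uint8, red, green, blue), "z_map" (384x512 float32, mm along the optical axis (not along the pixel's ray), 0 where there is no reading), "mtx" (3x3 intrinsics, pixels), "world_from_camera" (4x4, takes a point from camera to world coordinates). Camera axes: x right, y up, looking along -z (the intrinsics and any distortion apply to the point x, -y, -z); pixel columns grow to the right and rows downward; lengths in mm; the calibration is good to about 2 mm. The wrist camera is an equidistant fisheye: a pixel r from the principal point sees the ray r / f radians off the axis. A picture is of the moment at which its call begins.
- close_job(): hands the job in, once; it reports no verdict.
Trained networks look in a picture, given as the dict that the camera call returned (one of the last four; its "shot" number tells which), for a name from the list of things; names that differ only in an ending like _2 or _b are one class to them, and where a whole thing is asked for, a point or a joint stands for the part that bears it (a point fixed in the world has none). Each returns a list of dicts, best first, with "score" (0 to 1); they miss things now and then, are a little off and sometimes report something else, mostly with a low value. They report only what shows in the picture. A call takes as long as a camera call. They do not tell look-alikes from the thing itself.
- recognise(query, picture): "point" ([x, y, z] in mm, in world coordinates, good to about 4 mm: the middle of the surface that is visible of it).
- spot_point(query, picture): "point" ([x, y, z] in mm, in world coordinates, good to about 4 mm: a listed point, or the origin of a listed thing).
The state is a dict: "time_s": time; "q": joint angles; "qd": joint speeds; "joint_torque": joint torques, N m; "tcp_pos": TCP position; "tcp_rot": TCP orientation; "wrist_force": force on the tool from outside, world axes, zero at the start; "moment": the same for the moment, N m; "width": opening from 0.0 (shut) to 1.0 (fully open).
Only numpy, scipy, OpenCV 4.12 (cv2) and the standard library are available. Lean on these libraries where they do the work, as an engineer would, in place of code of your own. Each camera call takes 0.05 s, during which the arm holds its last target.

TASK

The small sliding carriage of the bench fixture is locked by a spring plunger. Pull its black knob up, turn it anticlockwise (seen from above) until you just feel the stop, without forcing it, ease it down into its rest notch so that it stays retracted by itself, and let go. Then slide the carriage fully home against its end stop by its post, with the pipe coupling still standing in its nest, and leave the other things on the bench where they lie.

Things in the scene. Friction and masses are not known exactly. Their poses are not given: they have to be found in the camera images.
- fixture: Flat grey base plate fixed to the bench, 190 mm (its x) by 250 mm (its y) by 12 mm, plunger bracket at its +x side, end stop block at its +y end. Origin on the bench surface; the plate reaches from x -85 to +105 mm and y -125 to +125 mm of it. Its y axis is the direction in which the carriage slides from its locked place to the end stop. z up.
- knob_center (a point): Centre of the black plunger knob, an upright knurled cylinder 28 mm in diameter, 34 mm tall, on a vertical axis at x +50, y -50 mm of the fixture. Plunger down: centre 91 mm, top 108 mm, underside 74 mm above the bench, 6 mm over the highest part of the cap. It moves 0 to 18 mm straight up (hard end at 18) against a spring of 7 N at the bottom, 12 N at the top.
- cap: Steel ring under the knob, 39 mm in diameter, 68 mm above the bench at its highest: slot, ledge, rest notch (3 degrees of play), stop wall. The dog meets the stop 51 to 84 degrees from the slot (differs by unit, not given). It is then over the notch and, let down, rests 8 mm up: parked. On the ledge it stands 12 mm up: not parked. Over 20 N does damage; 0.1 N m on the knob is 7 N at the stop.
- plunger: The steel pin of the plunger, 10 mm in diameter, which goes down 6 mm deep into the hole of the carriage's tongue and locks it; free of it when the plunger is 6 mm up or more. Origin on the plunger axis, at bench height when the plunger is down; rises with it.
- knob: The knob with its 4 mm square dog below (ends 18 mm from the axis), which sits in a slot of the cap and points to the fixture's -x when down. The dog clears the cap's ledge 12 mm up: lift 14 to 16 mm before turning. It turns anticlockwise from above; clockwise a guard wall stops it at once. Origin on the plunger axis, at bench height when down; its x axis is then along the fixture's x.
- carriage: Aluminium carriage plate 90 x 110 mm, top 28 mm above the bench, with a tongue under the plunger bracket. Origin at the middle of the plate at bench height, axes as the fixture's; locked at x -30, y -50 mm of the fixture; home against the end stop at x -30, y +50 mm (100 mm travel to the fixture's +y). About 2 to 4 N moves it when it is free.
- post_grip (a point): Point on the upright steel post of the carriage where it is gripped or pushed, 70 mm above the bench: post 16 mm in diameter from 28 to 82 mm, with a black cap 22 mm in diameter from 82 to 88 mm. It is at x -30, y +38 mm of the carriage.
- nest (a point): Where the centre of the coupling belongs: in the round nest of the carriage (a rim of 48 mm inner and 56 mm outer diameter, 9 mm high), 47 mm above the bench, at x 0, y -22 mm of the carriage.
- coupling_center (a point): Centre of the loose brown pipe coupling, 44 mm in diameter and 38 mm tall, standing upright in the nest.
- bolt_m16: Bystander: dark bolt 66 mm long lying on the bench.
- hex_key: Bystander: dark hex key 114 mm long lying on the bench.
- nut: Bystander: dark hexagon nut 34 mm across, lying on the bench.
- tape_measure: Bystander: yellow tape measure 78 mm long.
Mind the look-alikes: they are no part of the job. Leave any white look-alike of the part that bears coupling_center alone.

How it is judged:
By the outcome, as a careful person would: the job done as asked, in the order asked, and still so for the second after the job is handed in, with the robot touching nothing.
It also fails if it takes over 58 s, if anything falls off the work surface, if the arm or the gripper's body presses on something with over 40 N, if the wrist force passes 120 N, or if a joint passes its speed limit or range.

## Working session

There is one attempt and no reset: what is moved stays moved. The work goes in short steps, Python scripts to look and compute and a shell command to move; the robot and the scene stay as the last step left them, time stands still between calls to the robot, and variables do not carry over. Pictures are saved under pics/ and viewed, and the job is handed in when it is done.

```bash
mkdir -p pics
python3 - <<'E'
from workcell import *
import cv2
s=read_state();print(s)
for n in("scene","side","wrist"):
    p=snapshot(n);cv2.imwrite(f"pics/{n}0.png",p["img"][:,:,::-1])
    print(n,p["mtx"].tolist(),p["world_from_camera"].round(3).tolist())
    for q in("fixture","knob_center","carriage","post_grip","nest","coupling_center","plunger"):
        print(q,[(([round(float(v),1) for v in d["point"]]),round(float(d["score"]),2)) for d in spot_point(q,p)[:3]])
E
```

```text
{'time_s': 0.0, 'q': array([ 7.97039063e+01,  2.05913790e+01,  6.33639935e-01, -2.13700285e-02,
       -7.01370841e+01, -1.65071358e+01]), 'qd': array([ 0.04550176,  0.00850255, -0.06278744, -0.11742925, -0.04523147,
       -0.02026102]), 'joint_torque': array([ 1.89504637e-03, -5.82719493e+01,  2.93047714e+01,  6.99716493e+00,
        7.00741162e-03, -1.53486058e-04]), 'tcp_pos': array([304.18158717, 602.05469977, 247.61835774]), 'tcp_rot': array([-1.79992316e+02, -9.66235550e-02, -1.16810513e+02]), 'wrist_force': array([-0.77621463, -0.34442287,  0.11775852]), 'moment': array([ 0.00720195, -0.01213103,  0.07506046]), 'width': 0.9980505078225139}
scene [[356.60002952975555, 0.0, 257.6661221419894], [0.0, 356.60002952975555, 194.4584029316607], [0.0, 0.0, 1.0]] [[-0.677, 0.334, -0.656, -89.548], [-0.735, -0.278, 0.618, 679.599], [0.024, 0.9, 0.434, 525.066], [0.0, 0.0, 0.0, 1.0]]
fixture [([587.5, 240.6, 4.2], 0.64)]
knob_center [([645.0, 199.5, 90.6], 0.56)]
carriage [([569.8, 188.7, 0.7], 0.88)]
post_grip [([532.0, 222.5, 71.1], 0.83)]
nest []
coupling_center [([507.5, 40.9, 19.0],
[... 374 characters left out ...]
 202.4, 89.7], 0.53)]
carriage [([646.7, 200.8, 2.9], 0.73), ([571.3, 187.3, -2.8], 0.71)]
post_grip [([530.5, 220.5, 67.4], 0.64), ([590.1, 244.4, 0.2], 0.43)]
nest []
coupling_center [([572.9, 165.0, 44.0], 0.75), ([551.5, -14.8, 16.7], 0.65), ([509.8, 50.5, 24.2], 0.62)]
plunger [([649.4, 201.3, 2.5], 0.67), ([571.4, 164.7, 44.2], 0.63), ([554.8, 456.3, 0.6], 0.53)]
wrist [[297.3186396354542, 0.0, 250.23949163359126], [0.0, 297.3186396354542, 194.84220680007306], [0.0, 0.0, 1.0]] [[-0.451, 0.862, 0.232, 367.918], [-0.893, -0.435, -0.118, 570.418], [-0.001, -0.26, 0.966, 383.559], [0.0, 0.0, 0.0, 1.0]]
fixture []
knob_center []
carriage []
post_grip []
nest []
coupling_center []
plunger []
```

View pics/scene0.png

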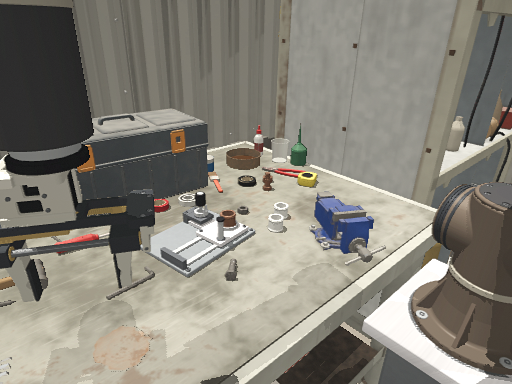

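View pics/side0.png

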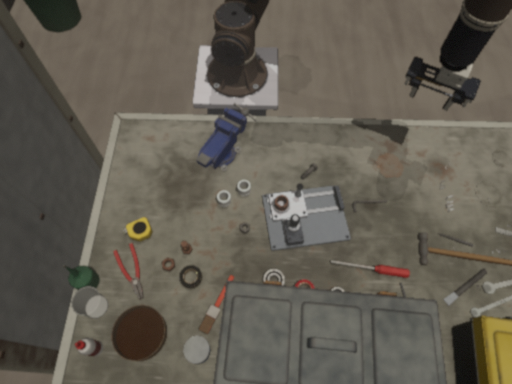

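View pics/wrist0.png

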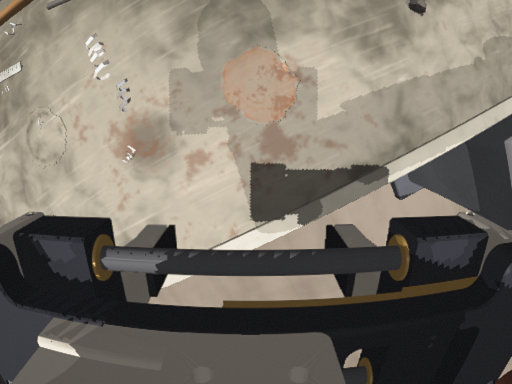

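```bash
cat > h.py <<'E'
import numpy as np, cv2
from workcell import *
def cloud(p):
    z=p["z_map"];K=p["mtx"];v,u=np.mgrid[0:384,0:512]
    c=np.stack([(u-K[0,2])/K[0,0]*z,-(v-K[1,2])/K[1,1]*z,-z],-1)
    M=p["world_from_camera"];w=c@M[:3,:3].T+M[:3,3]
    w[z<=0]=np.nan
    return w
E
python3 - <<'E'
from h import *
W=[]
for n in("scene","side"):
    p=snapshot(n);w=cloud(p);W.append(w.reshape(-1,3))
    (x0,x1,y0,y1)=(165,265,180,275) if n=="scene" else (250,365,175,260)
    cv2.imwrite(f"pics/{n}c.png",cv2.resize(p["img"][y0:y1,x0:x1,::-1],None,fx=6,fy=6,interpolation=cv2.INTER_CUBIC))
    if n=="side":
        for (u,v) in [(266,197),(270,249),(349,237),(340,188),(300,285),(300,300),(293,220),(281,203),(299,190)]:
            print(u,v,w[v,u].round(0))
W=np.vstack(W)
# heights map 20mm grid
for X in range(460,900,20):
    r=[]
    for Y in range(0,460,20):
        m=(abs(W[:,0]-X)<10)&(abs(W[:,1]-Y)<10)&(W[:,2]<400)
        r.append("%4d"%np.max(W[m,2]) if m.any() else "   .")
    print(X,"".join(r))
E
```

```text
266 197 [537. 119.  10.]
270 249 [710. 133.   2.]
349 237 [667. 378.   8.]
340 188 [493. 365.   1.]
300 285 [817. 222.   3.]
300 300 [905. 194. 232.]
293 220 [656. 195. 109.]
281 203 [566. 166.  29.]
299 190 [539. 220.  71.]
460    4   4   4   5   4   4   5   6   3   5   5   7  19  15   4   6   6   6   7   6   6   8   5
480    5   5  38  37   7   6   5   5   5   7   5   8   4   3   3   3  13  14  11   5   7   6   4
500    5  41  43  44   5   4   5   6   6   6  13  14  15  15  17  16  19  41  37   6   6   4   6
520   38  39  41  41   4  13  15  26  29  31  85  90  87  20  21  24  23  40  40   6   5   3   3
540   40   4  29  37   6  15  28  35  37  37  85  91  85  21  21  19  17  43  41   4  10  13  13
560   42   6   4   7   8  14  24  70  68  69  40  32  32  16  18  19  19  40  42   4  14   5   4
580    5   4   5   6   4   3  15  69  68  70  39  33  34  21  22  21  22  34  43   8  17   6   4
600    6   7   5   4   4   4  18  40  70  64  32  33  37  20  17  15  16  18  18  11   4   5   4
620    5   5  17  19   4   5  17  35  36  46  67  43  16  16  16  17  16  15  18  13   5   8   5
64
[... 558 characters left out ...]
1  19   4   6   7   5
760    4   6   5   5   3   4   4   5   5   5   4   4   7   4   6   7   4  18  19  22  21  20  26
780    5   5   4   6   7   4  22  22  23  18   4   5   5   5   5   6   4   7   5   5   6   5  19
800    9  14   6   4   6   6  23  21  22  21   5  20  21  19   5   4   4   4   4   5   7   6   5
820   12  10   1   2   1   4  19  18  24  22  21  21  23  23   5   5  17  18   5   5   5   4   4
840   14   9   1   1   .   .  17  18  18   2  18  19  20   .   .   .   .  16   .   1   4   2   3
860   14 233 234 236 235 231 231 229 228 226 195 167 125   .   .   .   .   .   .   .   . 159   2
880   11 236 237 236 237 238 238 238 237 237 237 236 236 237 236 236 235 235 233 233 234 225 228
```

View pics/scenec.png

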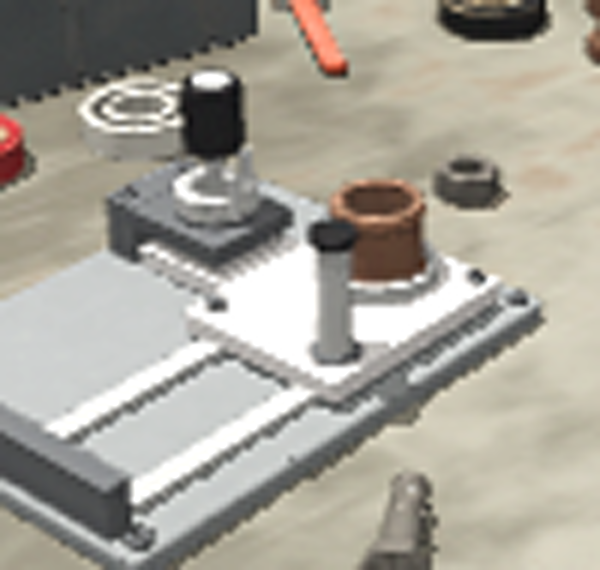

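View pics/sidec.png

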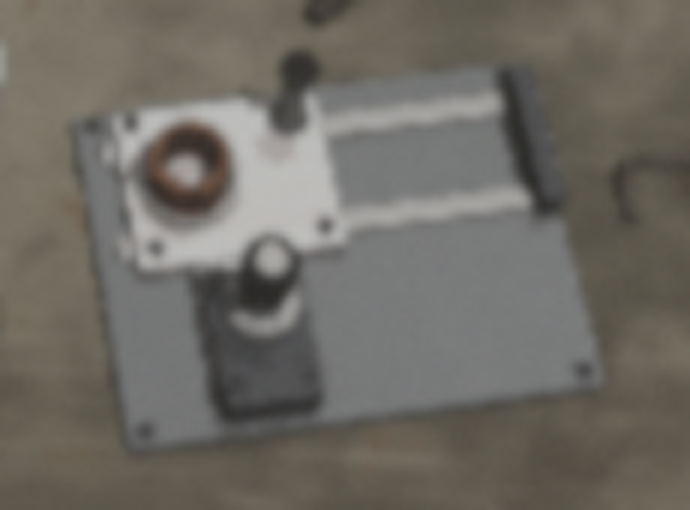

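Run:
```python
from h import *
from scipy.optimize import least_squares
P={"fixture":(0,0),"knob_center":(50,-50),"carriage":(-30,-50),"post_grip":(-60,-12),"coupling_center":(-30,-72)}
obs=[]
for k in range(2):
  for n in("scene","side"):
    p=snapshot(n);w=cloud(p)
    for q in P:
        exp={"fixture":(589,242),"knob_center":(646,201),"carriage":(570.5,188),"post_grip":(531,221),"coupling_center":(572,164)}[q]
        for d in spot_point(q,p)[:3]:
            if np.hypot(*(np.array(d["point"][:2])-exp))<15: obs.append((q,P[q],d["point"][:2]));print(n,q,np.round(d["point"],1))
    # knob dark sides / top
    if k==0:
        m=(abs(w[...,0]-646)<25)&(abs(w[...,1]-201)<25)&(w[...,2]>98)
        pts=w[m]; print(n,"knobtop",np.nanmedian(pts,0).round(1),np.nanmin(pts,0).round(1),np.nanmax(pts,0).round(1),len(pts))
        m=(abs(w[...,0]-531)<25)&(abs(w[...,1]-221)<25)&(w[...,2]>80)
        pts=w[m]; print(n,"posttop",np.nanmedian(pts,0).round(1),np.nanmin(pts,0).round(1),np.nanmax(pts,0).round(1),len(pts))
A=np.array([o[1] for o in obs],float);B=np.array([o[2] for o in obs],float)
def R(t):return np.array([[np.cos(t),-np.sin(t)],[np.sin(t),np.cos(t)]])
s=least_squares(lambda x:((A@R(x[2]).T+x[:2])-B).ravel(),[589,242,.16],loss="soft_l1",f_scale=3).x
print(s[:2],np.degrees(s[2]));
for q in P: print(q,(R(s[2])@P[q]+s[:2]).round(1))
```

```text
scene fixture [588.5 243.7   2.1]
scene knob_center [647.3 203.4  89.2]
scene carriage [5.708e+02 1.909e+02 2.000e-01]
scene post_grip [535.2 220.4  71.5]
scene coupling_center [570.8 163.6  48.7]
scene knobtop [639.8 205.2 107. ] [630.1 190.9  99.5] [657.5 215.7 109.9] 64
scene posttop [528.6 223.1  87.6] [520.6 211.1  80. ] [540.9 231.5  90.5] 45
side fixture [5.897e+02 2.446e+02 3.000e-01]
side carriage [570.9 187.9  -1.5]
side post_grip [529.9 219.2  67.6]
side coupling_center [576.1 162.8  45.3]
side knobtop [649.4 198.5 108.2] [636.  186.6  99.1] [661.8 213.1 112.1] 75
side posttop [533.1 218.1  87.7] [523.2 208.5  83.5] [541.9 227.7  91.4] 35
scene fixture [589.1 239.7   2.2]
scene knob_center [646.3 200.5  91.1]
scene carriage [568.2 186.    3.1]
scene post_grip [533.9 219.   72.7]
scene coupling_center [570.8 161.7  48.9]
side fixture [592.4 244.7   1.7]
side knob_center [649.1 200.9  90. ]
side carriage [567.5 186.7  -2.8]
side post_grip [529.8 218.7  66.4]
side coupling_center [573.9 163.5  47. ]
[589.49931442 241.63754624] 10.401476588794766
fixture [589.5 241.6]
knob_center [647.7 201.5]
carriage [569. 187.]
post_grip [532.7 219. ]
coupling_center [573.  165.4]
```

```bash
python3 -m handwheel '3.8 -4.5 0 0 0 -0.17 0;3.8 -4.5 0 0 0 -0.17 0;3.8 -4.5 0 0 0 -0.17 0;3.8 -4.5 0 0 0 -0.17 0;3.8 -4.5 0 0 0 -0.17 0;3.8 -4.5 0 0 0 -0.17 0;3.8 -4.5 0 0 0 -0.17 0;3.8 -4.5 0 0 0 -0.17 0'
```

```text
time_s: 3.5
tcp_pos: [613.5, 234.6, 249.2]
tcp_rot: [179.9, 0.1, 163.3]
wrist_force: [0.6, 0.6, 0.2]
width: 0.997
```

```bash
python3 -m handwheel '1.7 -1.6 -3.9 0 0 0 0;1.7 -1.7 -4 0 0 0 0;0 0 0 0 0 0 0'
python3 - <<'E'
from h import *
for n in("wrist","scene","side"):
    p=snapshot(n);print(n,[(np.round(d["point"],1),round(d["score"],2)) for d in spot_point("knob_center",p)[:2]])
    im=p["img"][...,::-1]
    if n=="scene": im=cv2.resize(im[110:275,130:300],None,fx=3.5,fy=3.5,interpolation=cv2.INTER_CUBIC)
    if n=="side": im=cv2.resize(im[140:280,220:380],None,fx=4,fy=4,interpolation=cv2.INTER_CUBIC)
    cv2.imwrite(f"pics/{n}1.png",im)
print(read_state())
E
```

```text
time_s: 3.88
tcp_pos: [651.2, 196.1, 168.5]
tcp_rot: [179.9, 0.2, 162.8]
wrist_force: [0.8, -0.7, 1.6]
width: 1.0
wrist [(array([645.1, 200.8,  93.3]), 0.7), (array([644. ,  53.7,   2.7]), 0.57)]
scene [(array([647.6, 202.3,  88.9]), 0.45)]
side [(array([ 6.404e+02,  5.630e+01, -3.000e-01]), 0.54)]
{'time_s': 4.175, 'q': array([ 33.41024581,  23.6631376 ,  -4.66747011,   0.12674007,
       -60.91665824, -50.48143716]), 'qd': array([ 0.06930076, -0.03816588, -0.29102441, -0.09335298,  0.10127199,
        0.05046714]), 'joint_torque': array([-2.82077696e-01, -5.99147987e+01,  2.73188639e+01,  6.53994218e+00,
       -4.82052244e-03, -3.32148891e-03]), 'tcp_pos': array([652.25648616, 199.65776435, 174.17660336]), 'tcp_rot': array([179.49034702,   0.5650022 , 162.98717415]), 'wrist_force': array([-0.59886564, -0.29871945,  0.69566361]), 'moment': array([ 0.10059453, -0.0508877 , -0.00239575]), 'width': 0.9998468370178459}
```

View pics/wrist1.png

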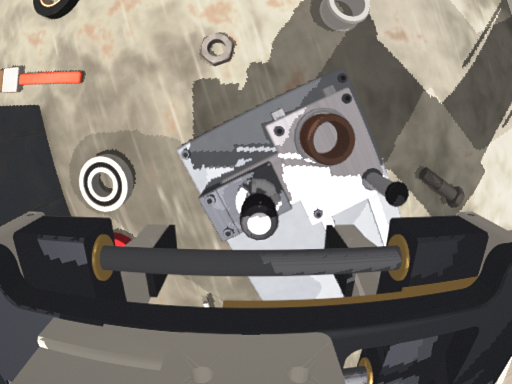

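View pics/scene1.png

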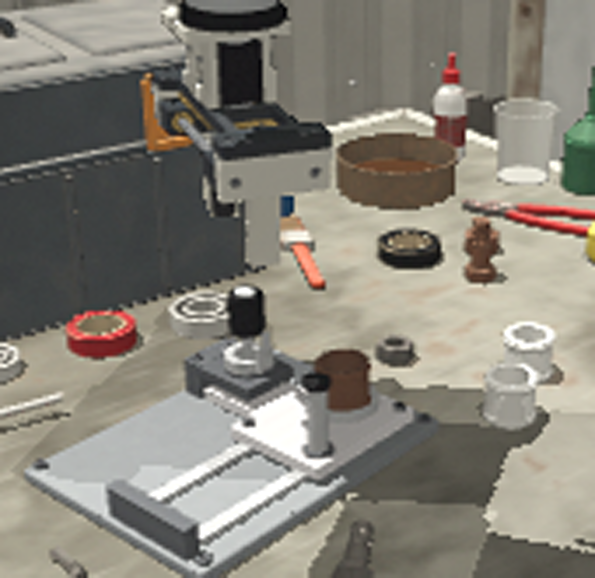

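```bash
cat >> h.py <<'E'
def fcloud(p):
    z=p["z_map"];K=p["mtx"];v,u=np.mgrid[0:384,0:512]
    a=(u-K[0,2])/K[0,0];b=(v-K[1,2])/K[1,1];t=np.hypot(a,b)+1e-9
    c=np.stack([np.tan(t)*a/t*z,-np.tan(t)*b/t*z,-z],-1)
    M=p["world_from_camera"];w=c@M[:3,:3].T+M[:3,3];w[z<=0]=np.nan
    return w
E
python3 - <<'E'
from h import *
s=read_state();print(s["tcp_pos"],s["tcp_rot"])
p=snapshot("wrist");w=fcloud(p)
m=(abs(w[...,0]-646)<30)&(abs(w[...,1]-201)<30)&(w[...,2]>60)
pts=w[m];print(np.histogram(pts[:,2],bins=range(60,125,4)))
t=pts[pts[:,2]>104];print(len(t),t.mean(0),t.min(0),t.max(0))
c,r=cv2.minEnclosingCircle(t[:,:2].astype(np.float32));print(c,r)
m=(abs(w[...,0]-531)<30)&(abs(w[...,1]-221)<30)&(w[...,2]>83);t=w[m]
c,r=cv2.minEnclosingCircle(t[:,:2].astype(np.float32));print("post",c,r,t.mean(0))
cv2.imwrite("pics/w1k.png",cv2.resize(p["img"][150:260,200:330,::-1],None,fx=5,fy=5))
E
```

```text
[652.25648616 199.65776435 174.17660336] [179.49034702   0.5650022  162.98717415]
(array([  12,   67,    2,    5,   26,   43,   47,   38,   49,   49,   74,
       1006,   57,    0,    0,    0]), array([ 60,  64,  68,  72,  76,  80,  84,  88,  92,  96, 100, 104, 108,
       112, 116, 120, 124]))
14656 [636.92506505 178.65205571 243.03998486] [616.00057522 171.00143161 104.01703511] [672.07909257 214.45191341 270.76857501]
(645.1691284179688, 184.45391845703125) 30.034912109375
post (532.8425903320312, 220.01316833496094) 11.42573070526123 [534.28740519 219.70217292  86.46438372]
```

View pics/w1k.png

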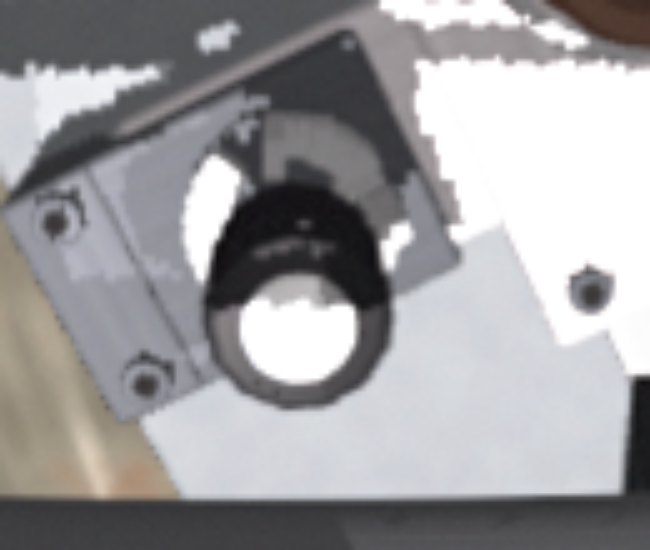

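Run:
```python
from h import *
p=snapshot("wrist");w=fcloud(p)
m=(abs(w[...,0]-646)<30)&(abs(w[...,1]-201)<30)&(w[...,2]>103)&(w[...,2]<113)
t=w[m];c,r=cv2.minEnclosingCircle(t[:,:2].astype(np.float32));print(c,r,t.mean(0),np.percentile(t[:,:2],[1,99],axis=0))
s=read_state();print(s["tcp_pos"])
# fixture yaw from plate corners in wrist image: edge fit plate (z 8..16)
m=(w[...,2]>-9)&(w[...,2]<17)&(w[...,2]>8)&(abs(w[...,0]-590)<160)&(abs(w[...,1]-240)<170)
q=w[m][:,:2].astype(np.float32);print(cv2.minAreaRect(q))
m=(w[...,2]>23)&(w[...,2]<33)&(abs(w[...,0]-570)<60)&(abs(w[...,1]-187)<70)
q=w[m][:,:2].astype(np.float32);print(len(q),cv2.minAreaRect(q))
```

```text
(647.6454467773438, 200.7521209716797) 13.92614459991455 [647.36644927 199.96026762 106.73443846] [[634.62137772 187.69141193]
 [660.24914146 213.09926958]]
[652.08239813 199.47514654 173.78214532]
((598.5599975585938, 243.010498046875), (325.4438781738281, 249.19906616210938), 9.383377075195312)
7516 ((575.024169921875, 188.65850830078125), (102.76982116699219, 110.35934448242188), 9.279156684875488)
```

```bash
cat > e.py <<'E'
from h import *
from scipy.spatial.transform import Rotation as Ro
def err(x,y,z,yaw):
    s=read_state();R=Ro.from_euler("xyz",s["tcp_rot"],degrees=True);D=Ro.from_euler("xyz",[180,0,yaw],degrees=True)
    print("t",s["time_s"],"cm",((np.array([x,y,z])-s["tcp_pos"])/10).round(2),"rv",(D*R.inv()).as_rotvec().round(4),"F",s["wrist_force"].round(1),"M",s["moment"].round(3),"w",round(s["width"]*88,1),"rot",s["tcp_rot"].round(2),"pos",s["tcp_pos"].round(1),"q",s["q"].round(0))
E
python3 -m handwheel '-0.46 0.13 -2 0 0 0 0;0 0 -2 0 0 0 0;0 0 0 0 0 0 0;0 0 0 0 0 0 0'
python3 -c "from e import *;err(647.5,200.8,98,163)"
```

```text
time_s: 4.78
tcp_pos: [647.9, 203.2, 137.0]
tcp_rot: [179.3, 0.8, 163.1]
wrist_force: [0.1, 0.7, 0.4]
width: 0.998
t 4.775 cm [-0.04 -0.24 -3.9 ] rv [-0.0081  0.0165 -0.0025] F [0.1 0.7 0.4] M [ 0.025 -0.052  0.038] w 87.8 rot [179.28   0.77 163.14] pos [647.9 203.2 137. ] q [ 34.  25.  -8.   0. -56. -51.]
```

```bash
python3 -m handwheel '-0.04 -0.24 -2.0 -0.008 0.0165 0 0;0 0 0 0 0 0 0'
python3 -c "from e import *;err(647.5,200.8,98,163)"; python3 -m handwheel '0 0 0 0 0 0 0;0 0 0 0 0 0 0'
python3 -c "from e import *;err(647.5,200.8,98,163)"
```

```text
time_s: 5.03
tcp_pos: [647.9, 201.1, 117.3]
tcp_rot: [179.9, 0.0, 163.2]
wrist_force: [-0.1, -0.3, -0.3]
width: 1.002
t 5.025 cm [-0.04 -0.03 -1.93] rv [-0.0008  0.0006 -0.0028] F [-0.1 -0.3 -0.3] M [ 0.023 -0.049 -0.044] w 88.2 rot [1.7995e+02 2.0000e-02 1.6316e+02] pos [647.9 201.1 117.3] q [ 34.  27.  -8.  -0. -55. -50.]
time_s: 5.28
tcp_pos: [648.4, 201.1, 117.7]
tcp_rot: [179.9, 0.1, 163.2]
wrist_force: [-0.2, 0.3, 0.6]
width: 1.003
t 5.275 cm [-0.09 -0.03 -1.97] rv [-0.0008  0.0012 -0.0027] F [-0.2  0.3  0.6] M [ 0.037 -0.076  0.026] w 88.3 rot [1.7993e+02 5.0000e-02 1.6315e+02] pos [648.4 201.1 117.7] q [ 34.  27.  -8.  -0. -55. -50.]
```

```bash
python3 -m handwheel '-0.1 -0.03 -1.95 0 0 0 0;0 0 0 0 0 0 0'
python3 - <<'E'
from e import *
err(647.5,200.8,98,163)
p=snapshot("wrist");cv2.imwrite("pics/w2.png",cv2.resize(p["img"][150:384,60:450,::-1],None,fx=2,fy=2))
p=snapshot("scene");cv2.imwrite("pics/s2.png",cv2.resize(p["img"][150:250,150:260,::-1],None,fx=5,fy=5,interpolation=cv2.INTER_CUBIC))
E
```

```text
time_s: 5.52
tcp_pos: [647.8, 201.0, 98.9]
tcp_rot: [179.9, 0.1, 163.2]
wrist_force: [-0.4, 0.4, 1.4]
width: 1.002
t 5.525 cm [-0.03 -0.02 -0.09] rv [-0.0015  0.0026 -0.0028] F [-0.4  0.4  1.4] M [ 0.061 -0.091 -0.002] w 88.1 rot [1.7988e+02 1.2000e-01 1.6316e+02] pos [647.8 201.   98.9] q [ 34.  28.  -9.   0. -53. -51.]
```

View pics/w2.png

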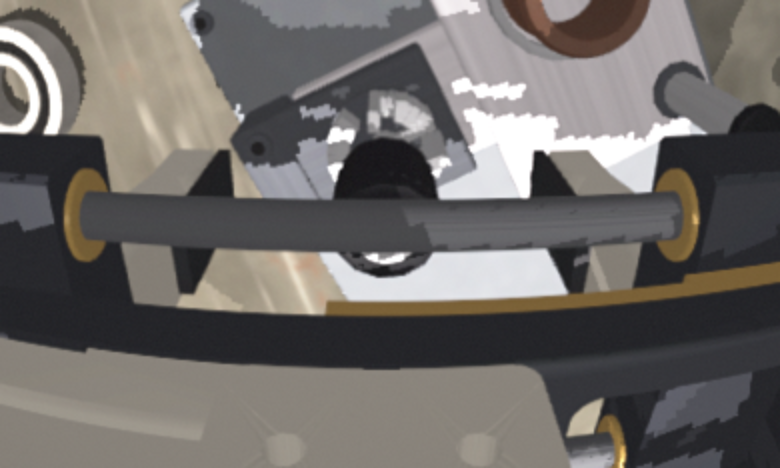

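View pics/s2.png

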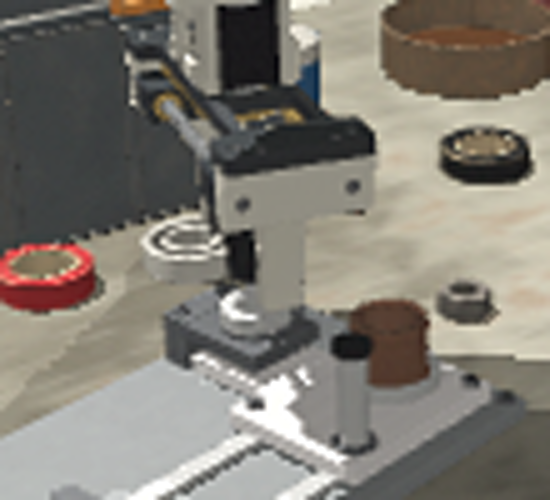

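The knob (wrist crop ~(384,200)) sits centred between the two pads (inner faces at 232 and 535). Close.

```bash
python3 -m handwheel '0 0 0 0 0 0 255;0 0 0 0 0 0 255;0 0 0 0 0 0 255;0 0 0 0 0 0 255'
python3 -c "from e import *;err(647.5,200.8,98,163)"
```

```text
time_s: 6.12
tcp_pos: [650.2, 202.1, 103.2]
tcp_rot: [179.6, 0.4, 163.2]
wrist_force: [-0.1, 0.4, 0.9]
width: 0.604
t 6.125 cm [-0.27 -0.13 -0.52] rv [-0.0041  0.0086 -0.0036] F [-0.1  0.4  0.9] M [ 0.114 -0.078 -0.03 ] w 53.1 rot [179.63   0.4  163.21] pos [650.2 202.1 103.2] q [ 34.  27.  -9.   0. -53. -51.]
```

```bash
python3 -m handwheel '-0.3 -0.13 -0.6 -0.004 0.0086 -0.003 255;-0.04 -0.02 -0.1 0 0.001 0 255'
python3 -c "from e import *;err(647.5,200.8,98,163)"
```

```text
time_s: 6.38
tcp_pos: [646.4, 200.5, 95.7]
tcp_rot: [-180.0, -0.1, 163.0]
wrist_force: [-0.2, 0.7, -0.2]
width: 0.379
t 6.375 cm [0.11 0.03 0.23] rv [ 0.0002 -0.0019 -0.0004] F [-0.2  0.7 -0.2] M [ 0.095 -0.033  0.006] w 33.4 rot [-1.7996e+02 -1.0000e-01  1.6302e+02] pos [646.4 200.5  95.7] q [ 34.  28.  -9.  -0. -53. -51.]
```

```bash
python3 -m handwheel '0.08 0.03 0.15 0 -0.001 0 255;0 0 -0.05 0 0 0 255'
python3 -c "from e import *;err(647.5,200.8,98,163)"
```

```text
time_s: 6.62
tcp_pos: [646.7, 200.6, 96.1]
tcp_rot: [-179.9, -0.1, 163.0]
wrist_force: [-2.0, 0.0, 6.3]
width: 0.314
t 6.625 cm [0.08 0.02 0.19] rv [ 0.0009 -0.0023 -0.0003] F [-2.   0.   6.3] M [0.075 0.68  0.04 ] w 27.6 rot [-1.7991e+02 -1.1000e-01  1.6302e+02] pos [646.7 200.6  96.1] q [ 34.  28.  -9.  -0. -53. -51.]
```

```bash
python3 -m handwheel '0 0 0 0 0 0 255'
python3 -c "from e import *;err(647.5,200.8,111,163)";  python3 -m handwheel '0 0 0.5 0 0 0 255'
python3 -c "from e import *;err(647.5,200.8,111,163)"
```

```text
time_s: 6.75
tcp_pos: [646.7, 200.6, 96.2]
tcp_rot: [-179.9, -0.1, 163.0]
wrist_force: [-0.9, 0.5, -1.2]
width: 0.317
t 6.75 cm [0.08 0.02 1.48] rv [ 0.0009 -0.0023 -0.0003] F [-0.9  0.5 -1.2] M [0.006 0.125 0.006] w 27.9 rot [-1.7991e+02 -1.1000e-01  1.6302e+02] pos [646.7 200.6  96.2] q [ 34.  28.  -9.  -0. -53. -51.]
time_s: 6.88
tcp_pos: [646.5, 200.5, 100.2]
tcp_rot: [-179.9, -0.2, 163.0]
wrist_force: [3.6, 0.2, -9.8]
width: 0.312
t 6.875 cm [0.1  0.03 1.08] rv [ 0.001  -0.0031  0.    ] F [ 3.6  0.2 -9.8] M [ 0.165 -1.499  0.06 ] w 27.5 rot [-1.7989e+02 -1.5000e-01  1.6300e+02] pos [646.5 200.5 100.2] q [ 34.  28.  -9.  -0. -54. -51.]
```

```bash
python3 -m handwheel '0 0 0.5 0 0 0 255;0 0 0.5 0 0 0 255'
python3 -c "from e import *;err(647.5,200.8,111,163)"
```

```text
time_s: 7.12
tcp_pos: [646.5, 200.5, 109.1]
tcp_rot: [-179.9, -0.2, 163.0]
wrist_force: [4.6, 0.4, -12.2]
width: 0.313
t 7.125 cm [0.1  0.03 0.19] rv [ 0.0011 -0.004   0.0006] F [  4.6   0.4 -12.2] M [ 0.254 -1.877  0.033] w 27.6 rot [-179.87   -0.2   162.97] pos [646.5 200.5 109.1] q [ 34.  27.  -8.  -0. -55. -51.]
```

```bash
python3 -m handwheel '0.05 0 0.22 0 0.004 0 255;0 0 0.03 0 0 0 255'
python3 -c "from e import *;err(647.5,200.8,111,163)"
```

```text
time_s: 7.38
tcp_pos: [646.7, 200.5, 111.4]
tcp_rot: [-179.8, -0.5, 163.0]
wrist_force: [3.2, -0.4, -11.4]
width: 0.311
t 7.375 cm [ 0.08  0.03 -0.04] rv [ 0.0011 -0.009   0.0007] F [  3.2  -0.4 -11.4] M [ 0.211 -1.682  0.039] w 27.3 rot [-179.79   -0.47  162.96] pos [646.7 200.5 111.4] q [ 34.  27.  -8.  -0. -55. -50.]
```

Run:
```python
from h import *
p=snapshot("wrist");cv2.imwrite("pics/w3.png",cv2.resize(p["img"][150:384,60:450,::-1],None,fx=2,fy=2))
p=snapshot("scene");cv2.imwrite("pics/s3.png",cv2.resize(p["img"][150:250,150:260,::-1],None,fx=5,fy=5,interpolation=cv2.INTER_CUBIC))
```

```text
(no output)
```

View pics/w3.png

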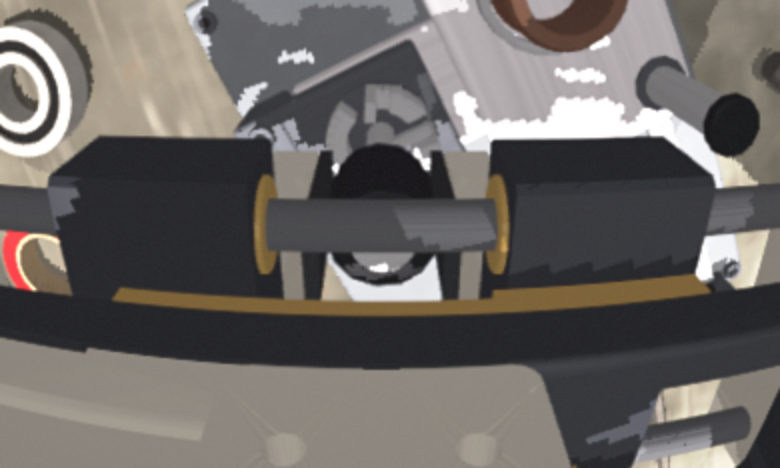

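View pics/s3.png

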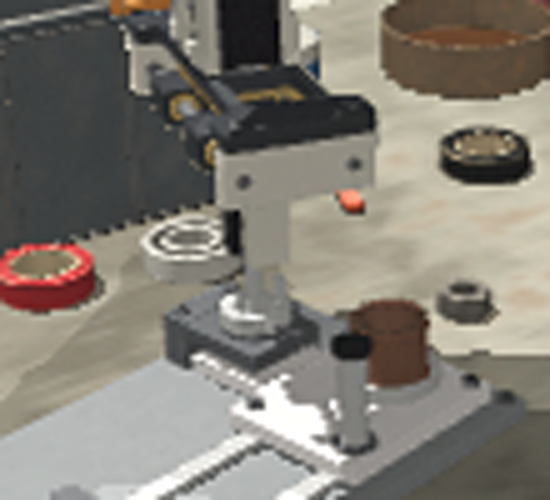

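Knob still gripped, lifted ~15 mm (spring 11.4 N agrees). Start turning.

```bash
python3 -m handwheel '0.02 0 -0.02 -0.001 0.006 0.14 255;0 0 0 0 0 0.14 255'
python3 -c "from e import *;err(646.7,200.5,111.2,183)"
```

```text
time_s: 7.72
tcp_pos: [647.1, 200.5, 111.2]
tcp_rot: [-179.7, -0.8, 179.4]
wrist_force: [2.9, 0.3, -11.4]
width: 0.315
t 7.725 cm [-0.04 -0.    0.  ] rv [ 0.0058 -0.0131  0.0627] F [  2.9   0.3 -11.4] M [ 0.365 -1.64   0.028] w 27.7 rot [-179.68   -0.76  179.4 ] pos [647.1 200.5 111.2] q [ 34.  27.  -8.  -0. -56. -34.]
```

```bash
python3 -m handwheel '-0.03 0 0 0.006 -0.013 0.14 255;0 0 0 0 0 0.14 255;0 0 0 0 0 0.14 255'
python3 -c "from e import *;err(646.9,200.5,111.2,214)"
```

```text
time_s: 8.1
tcp_pos: [646.9, 200.5, 110.9]
tcp_rot: [-180.0, 0.0, -155.7]
wrist_force: [3.4, 1.3, -10.7]
width: 0.311
t 8.1 cm [-0.    0.    0.03] rv [0.0003 0.0007 0.1698] F [  3.4   1.3 -10.7] M [ 0.259 -1.56  -0.006] w 27.4 rot [-1.7997e+02  3.0000e-02 -1.5573e+02] pos [646.9 200.5 110.9] q [ 34.  27.  -9.   0. -55.  -9.]
```

```bash
python3 -m handwheel '0 0 0.02 0 0 0.07 255'; python3 -c "from e import *;err(646.9,200.5,111.2,214)"; python3 -m handwheel '0 0 0 0 0 0.04 255'
python3 -c "from e import *;err(646.9,200.5,111.2,214)"
```

```text
time_s: 8.22
tcp_pos: [647.0, 200.5, 111.0]
tcp_rot: [-180.0, 0.0, -151.5]
wrist_force: [4.4, 1.1, -10.7]
width: 0.311
t 8.225 cm [-0.01 -0.    0.02] rv [0.0002 0.0008 0.0963] F [  4.4   1.1 -10.7] M [ 0.298 -1.504 -0.053] w 27.4 rot [-1.7997e+02  3.0000e-02 -1.5152e+02] pos [647.  200.5 111. ] q [ 34.  27.  -9.   0. -55.  -5.]
time_s: 8.35
tcp_pos: [647.1, 200.5, 111.0]
tcp_rot: [-180.0, 0.0, -149.1]
wrist_force: [3.5, 1.0, -10.5]
width: 0.311
t 8.35 cm [-0.02 -0.    0.02] rv [0.0002 0.0009 0.0545] F [  3.5   1.  -10.5] M [ 0.22  -1.37  -0.052] w 27.4 rot [-1.7996e+02  4.0000e-02 -1.4912e+02] pos [647.1 200.5 111. ] q [ 34.  27.  -9.   0. -55.  -3.]
```

```bash
cat > chk.py <<'E'
from workcell import *;import sys
s=read_state();m=s["moment"][2];print(round((s["tcp_rot"][2]-163)%360,2),"Mz",round(m,3),s["tcp_pos"].round(1),s["wrist_force"].round(1))
sys.exit(1 if m<-0.11 else 0)
E
python3 -m handwheel '0 0 0 0 0 0.025 255' >/dev/null; python3 chk.py && python3 -m handwheel '0 0 0 0 0 0.025 255'>/dev/null; python3 chk.py
```

```text
49.37 Mz -0.027 [647.1 200.6 111. ] [  3.7   0.4 -10.1]
50.85 Mz -0.063 [647.1 200.6 110.9] [  3.    1.7 -10.2]
```

```bash
python3 - <<'E'
from h import *
for n,f in(("wrist",fcloud),("scene",cloud)):
    p=snapshot(n);w=f(p)
    m=(np.hypot(w[...,0]-647,w[...,1]-201)<13)&(w[...,2]>100)&(w[...,2]<135)
    print(n,m.sum(),np.histogram(w[m][:,2],bins=range(100,136,3))[0])
    cv2.imwrite(f"pics/{n}4.png",cv2.resize((p["img"][150:384,60:450,::-1] if n=="wrist" else p["img"][150:250,150:260,::-1]),None,fx=2 if n=="wrist" else 5,fy=2 if n=="wrist" else 5,interpolation=cv2.INTER_CUBIC))
E
python3 chk.py
```

```text
wrist 695 [  0   1   2   2   1   0 165 524   0   0   0]
scene 47 [ 3  3  4  2  2  4  2 27  0  0  0]
50.83 Mz -0.018 [647.1 200.5 110.9] [  4.3   0.9 -10.4]
```

View pics/wrist4.png

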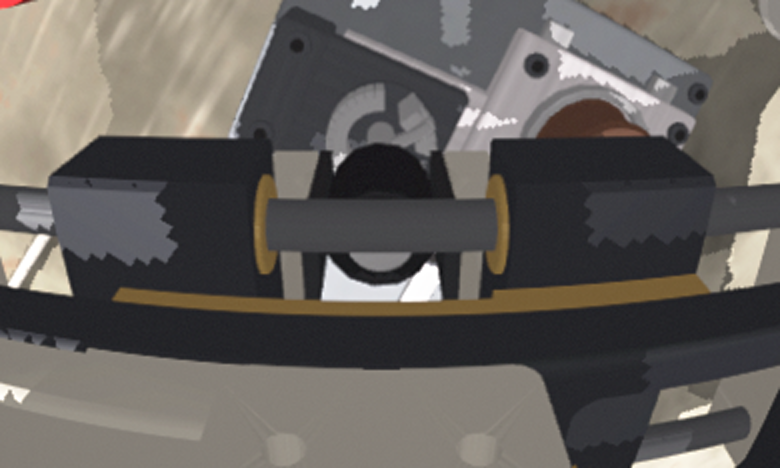

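```bash
python3 -m handwheel '0 0 0.05 0 0 0.025 255' >/dev/null; python3 chk.py && python3 -m handwheel '0 0 0 0 0 0.025 255'>/dev/null; python3 chk.py && python3 -m handwheel '0 0 0 0 0 0.025 255'>/dev/null;python3 chk.py && python3 -m handwheel '0 0 0 0 0 0.025 255'>/dev/null;python3 chk.py
```

```text
52.3 Mz -0.045 [647.1 200.6 111.4] [  4.1   0.3 -11.9]
53.83 Mz -0.03 [647.1 200.6 111.4] [  4.4   0.4 -11.2]
55.37 Mz -0.036 [647.1 200.6 111.4] [  4.3   1.1 -10.7]
56.9 Mz -0.073 [647.2 200.6 111.4] [  3.3   1.1 -11.2]
```

```bash
python3 -m handwheel '0 0 0 0 0 0.025 255' >/dev/null; python3 chk.py && python3 -m handwheel '0 0 0 0 0 0.025 255'>/dev/null; python3 chk.py && python3 -m handwheel '0 0 0 0 0 0.025 255'>/dev/null;python3 chk.py && python3 -m handwheel '0 0 0 0 0 0.025 255'>/dev/null;python3 chk.py
```

```text
58.44 Mz -0.03 [647.2 200.6 111.4] [  4.7   1.  -10.9]
59.98 Mz -0.046 [647.2 200.7 111.4] [  4.5   1.2 -11.2]
61.51 Mz -0.041 [647.2 200.7 111.4] [  4.    1.2 -11.4]
63.04 Mz 0.002 [647.2 200.6 111.4] [  4.8   0.1 -11.2]
```

```bash
python3 -m handwheel '0 0 0 0 0 0.025 255' >/dev/null; python3 chk.py && python3 -m handwheel '0 0 0 0 0 0.025 255'>/dev/null; python3 chk.py && python3 -m handwheel '0 0 0 0 0 0.025 255'>/dev/null;python3 chk.py && python3 -m handwheel '0 0 0 0 0 0.025 255'>/dev/null;python3 chk.py
```

```text
64.57 Mz -0.154 [647.1 200.7 111.4] [  3.9   0.9 -10.4]
64.57 Mz -0.154 [647.1 200.7 111.4] [  3.9   0.9 -10.4]
64.57 Mz -0.154 [647.1 200.7 111.4] [  3.9   0.9 -10.4]
64.57 Mz -0.154 [647.1 200.7 111.4] [  3.9   0.9 -10.4]
```

```bash
python3 -m handwheel '0 0 0 0 0 0 255' >/dev/null; python3 chk.py; python3 -m handwheel '0 0 0 0 0 0.008 255'>/dev/null; python3 chk.py
```

```text
64.6 Mz -0.081 [647.1 200.7 111.4] [  3.7  -0.3 -10.6]
65.07 Mz -0.11 [647.  200.7 111.4] [  3.4   1.  -10.9]
```

```bash
python3 -m handwheel '0 0 0 0 0 0.01 255' >/dev/null; python3 chk.py; python3 -m handwheel '0 0 0 0 0 0 255'>/dev/null; python3 chk.py
```

```text
65.66 Mz -0.197 [647.  200.7 111.4] [  3.5   0.8 -10.5]
65.67 Mz -0.122 [647.  200.7 111.4] [  2.4   0.4 -10.8]
```

```bash
python3 -m handwheel '0 0 0 0 0 -0.012 255' >/dev/null; python3 chk.py; python3 -m handwheel '0 0 -0.2 0 0 0 255'>/dev/null; python3 chk.py;python3 -m handwheel '0 0 -0.15 0 0 0 255'>/dev/null; python3 chk.py
```

```text
64.95 Mz -0.045 [647.  200.7 111.4] [  3.8   1.1 -11. ]
64.94 Mz -0.081 [647.1 200.8 109.9] [ 1.5  1.4 -6. ]
64.95 Mz -0.123 [647.1 200.8 108.6] [ 1.7  0.9 -6.5]
```

```bash
python3 -m handwheel '0 0 0 0 0 0 255' >/dev/null; python3 chk.py; python3 -m handwheel '0 0 -0.1 0 0 0 255'>/dev/null; python3 chk.py;python3 -m handwheel '0 0 -0.1 0 0 0 255'>/dev/null; python3 chk.py
```

```text
64.94 Mz -0.125 [647.1 200.8 108.6] [  2.9   0.7 -10.2]
64.95 Mz -0.107 [647.2 200.8 107.8] [ 1.7  1.2 -5.8]
64.96 Mz -0.135 [647.1 200.8 106.9] [ 1.5  0.4 -6.5]
```

```bash
python3 -m handwheel '0 0 0 0 0 0 255' >/dev/null; python3 chk.py; python3 -m handwheel '0 0 -0.12 0 0 0 255'>/dev/null; python3 chk.py;python3 -m handwheel '0 0 0 0 0 0 255'>/dev/null; python3 chk.py
```

```text
64.95 Mz -0.106 [647.1 200.8 106.8] [ 2.6  1.  -8.5]
64.96 Mz -0.135 [647.1 200.8 105.8] [ 1.4 -0.3 -5.7]
64.95 Mz -0.152 [647.1 200.8 105.6] [ 1.8  1.1 -8.6]
```

```bash
python3 -m handwheel '0 0 -0.08 0 0 -0.008 255' >/dev/null; python3 chk.py; python3 -m handwheel '0 0 -0.08 0 0 0 255'>/dev/null; python3 chk.py;python3 -m handwheel '0 0 0 0 0 0 255'>/dev/null; python3 chk.py
```

```text
64.48 Mz -0.07 [647.2 200.8 104.9] [ 2.   1.6 -5.4]
64.48 Mz -0.129 [647.2 200.8 104.2] [-0.1  1.3 -3.3]
64.47 Mz -0.066 [647.2 200.8 104.2] [ 2.9  1.1 -5.3]
```

```bash
python3 -m handwheel '0 0 -0.06 0 0 0 255' >/dev/null; python3 chk.py; python3 -m handwheel '0 0 0 0 0 0 255'>/dev/null; python3 chk.py
```

```text
64.48 Mz -0.121 [647.3 200.8 104.1] [ 0.   0.1 -1. ]
64.48 Mz -0.121 [647.2 200.8 104.2] [ 1.7  1.1 -4.9]
```

```bash
python3 -m handwheel '0 0 -0.06 0 0 0 150;0 0 -0.05 0 0 0 100;0 0 -0.05 0 0 0 60;0 0 -0.05 0 0 0 60;0 0 -0.05 0 0 0 60'; python3 chk.py
python3 - <<'E'
from h import *
p=snapshot("wrist");w=fcloud(p)
m=(np.hypot(w[...,0]-647,w[...,1]-201)<13)&(w[...,2]>95)&(w[...,2]<135)
print(m.sum(),np.histogram(w[m][:,2],bins=range(95,136,2))[0])
cv2.imwrite("pics/w5.png",cv2.resize(p["img"][150:384,60:450,::-1],None,fx=2,fy=2))
E
```

```text
time_s: 12.7
tcp_pos: [648.0, 200.8, 103.3]
tcp_rot: [-179.8, 0.2, -132.5]
wrist_force: [-0.1, 0.2, -0.1]
width: 0.749
64.53 Mz 0.004 [648.  200.8 103.3] [-0.1  0.2 -0.1]
739 [  1   0   1   1   0   0   0   0   6 538 192   0   0   0   0   0   0   0
   0   0]
```

View pics/w5.png

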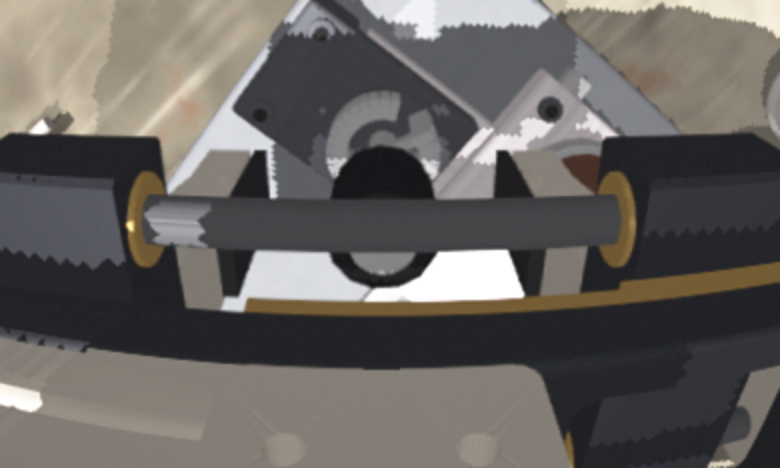

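Knob stays up by itself: top reads ~115 (was 106.7 when down → ~8 mm up, parked), wrist force zero. Now retreat straight up and go to the post.

```bash
python3 -m handwheel '-0.05 0 2 0 0 0 60;0 0 4 0 0 0 60;-4 0.7 0 0 0 0 60;-4 0.7 0 0 0 0 60;-3.5 0.5 0 0 0 0 60;0 0 0 0 0 0 60'
python3 - <<'E'
from e import *
err(532.8,220.3,73,227.5)
p=snapshot("wrist");w=fcloud(p)
for nm,c,lo in(("knob",(647.5,201),100),("post",(533,220),82)):
    m=(np.hypot(w[...,0]-c[0],w[...,1]-c[1])<25)&(w[...,2]>lo)&(w[...,2]<125)
    t=w[m];print(nm,len(t)); 
    if len(t)>5: print(cv2.minEnclosingCircle(t[:,:2].astype(np.float32)),np.median(t[:,2]))
cv2.imwrite("pics/w6.png",p["img"][...,::-1])
p=snapshot("scene");cv2.imwrite("pics/s6.png",cv2.resize(p["img"][150:250,150:260,::-1],None,fx=5,fy=5,interpolation=cv2.INTER_CUBIC))
w=cloud(p);m=(np.hypot(w[...,0]-647,w[...,1]-201)<13)&(w[...,2]>95);print(np.histogram(w[m][:,2],bins=range(95,130,2))[0])
E
```

```text
time_s: 13.5
tcp_pos: [529.5, 219.6, 164.1]
tcp_rot: [-179.9, 0.2, -132.5]
wrist_force: [1.2, 1.5, 0.4]
width: 0.765
t 13.5 cm [ 0.33  0.07 -9.11] rv [-0.0008  0.0039  0.0005] F [1.2 1.5 0.4] M [ 0.009 -0.083  0.019] w 67.3 rot [-179.87    0.18 -132.53] pos [529.5 219.6 164.1] q [ 42.  15. -19.   0. -56.   5.]
knob 1514
((647.4698486328125, 201.2147979736328), 14.512954711914062) 114.44482980378469
post 617
((533.6138916015625, 220.12771606445312), 10.843827247619629) 86.62153074923066
[0 1 1 1 1 0 1 1 0 4 7 1 0 0 0 0 0]
```

View pics/w6.png

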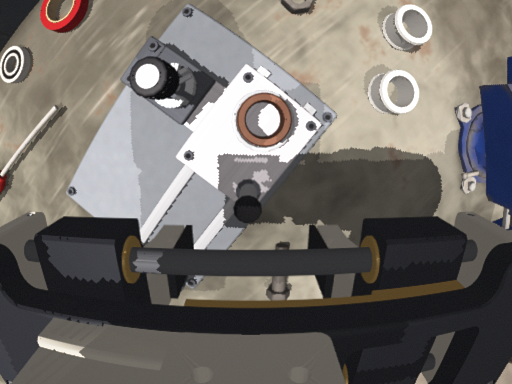

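View pics/s6.png

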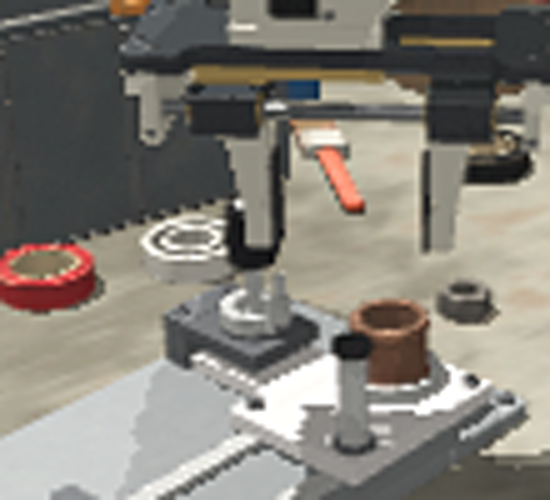

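```bash
python3 -m handwheel '0.38 0.06 -1.5 0 0.004 0 90;0 0 -3 0 0 0 90;0 0 -3 0 0 0 90'; python3 -c "from e import *;err(533.3,220.2,73,227.5)"
```

```text
time_s: 13.98
tcp_pos: [539.2, 221.1, 87.0]
tcp_rot: [-180.0, 0.3, -132.6]
wrist_force: [-0.3, 0.4, -0.7]
width: 0.646
t 13.975 cm [-0.59 -0.09 -1.4 ] rv [-0.0035  0.0041  0.0025] F [-0.3  0.4 -0.7] M [-0.004  0.011 -0.006] w 56.9 rot [-179.96    0.31 -132.65] pos [539.2 221.1  87. ] q [ 42.  21. -23.   0. -46.   6.]
```

```bash
python3 -m handwheel '-0.59 -0.09 -1.2 -0.003 0.004 0 110;-0.02 0 -0.1 0 0 0 110'; python3 -c "from e import *;err(533.3,220.2,73,227.5)"
```

```text
time_s: 14.22
tcp_pos: [532.3, 218.4, 69.6]
tcp_rot: [179.9, -0.4, -132.8]
wrist_force: [-0.5, 0.3, 0.3]
width: 0.574
t 14.225 cm [0.1  0.18 0.34] rv [ 0.004  -0.0054  0.0045] F [-0.5  0.3  0.3] M [ 0.099 -0.025 -0.068] w 50.5 rot [ 179.93   -0.38 -132.76] pos [532.3 218.4  69.6] q [ 42.  22. -24.  -0. -45.   6.]
```

```bash
python3 -m handwheel '0.1 0.16 0.25 0.004 -0.005 0.004 255;0 0 -0.05 0 0 0 255;0 0 -0.05 0 0 0 255'; python3 -c "from e import *;err(533.3,220.2,73,227.5)"
```

```text
time_s: 14.6
tcp_pos: [534.9, 221.0, 73.3]
tcp_rot: [-180.0, 0.2, -132.5]
wrist_force: [-1.0, 0.2, 0.2]
width: 0.287
t 14.6 cm [-0.16 -0.08 -0.03] rv [-0.0022  0.0028 -0.0002] F [-1.   0.2  0.2] M [-0.537  0.517  0.032] w 25.3 rot [-179.97    0.2  -132.49] pos [534.9 221.   73.3] q [ 42.  21. -24.   0. -44.   6.]
```

```bash
python3 -m handwheel '-0.12 -0.06 -0.05 0 0 0 255;0 0 -0.05 0 0 0 255'; python3 -c "from e import *;err(533.3,220.2,73,227.5)"
```

```text
time_s: 14.85
tcp_pos: [533.6, 220.2, 73.0]
tcp_rot: [-180.0, 0.2, -132.5]
wrist_force: [-1.7, -0.0, 2.8]
width: 0.234
t 14.85 cm [-0.03  0.   -0.  ] rv [-0.0026  0.0034 -0.0002] F [-1.7 -0.   2.8] M [-0.308  0.521 -0.022] w 20.6 rot [-179.96    0.24 -132.49] pos [533.6 220.2  73. ] q [ 42.  21. -24.   0. -44.   6.]
```

```bash
python3 -m handwheel '0 0 -0.03 0 0 0 255'; python3 -c "from e import *;err(533.3,220.2,73,227.5)"
python3 - <<'E'
from h import *
p=snapshot("scene");cv2.imwrite("pics/s7.png",cv2.resize(p["img"][150:270,150:260,::-1],None,fx=5,fy=5,interpolation=cv2.INTER_CUBIC))
E
```

```text
time_s: 14.98
tcp_pos: [533.6, 220.2, 73.0]
tcp_rot: [-180.0, 0.3, -132.5]
wrist_force: [-1.9, -0.8, 3.2]
width: 0.23
t 14.975 cm [-0.03  0.   -0.  ] rv [-0.0028  0.0036 -0.0002] F [-1.9 -0.8  3.2] M [-0.345  0.706 -0.036] w 20.2 rot [-179.95    0.26 -132.49] pos [533.6 220.2  73. ] q [ 42.  21. -24.   0. -44.   6.]
```

View pics/s7.png

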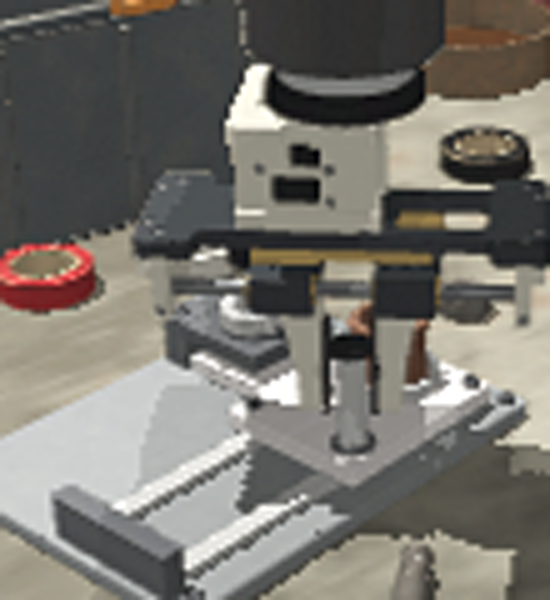

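Pads hold the post at its cap (post at ~(350,390) between the fingers). Drag a little first.

```bash
python3 -m handwheel '-0.08 0.5 -0.03 0 0 0 255;-0.08 0.5 -0.03 0 0 0 255'; python3 -c "from e import *;err(517,319,73,227.5)"
python3 -m handwheel '-0.16 1 -0.03 0 0 0 255;-0.16 1 -0.03 0 0 0 255'; python3 -c "from e import *;err(517,319,73,227.5)"
```

```text
time_s: 15.28
tcp_pos: [532.0, 230.0, 73.0]
tcp_rot: [-179.9, 0.2, -132.5]
wrist_force: [-2.8, -2.3, 5.8]
width: 0.228
t 15.275 cm [-1.5  8.9  0. ] rv [-0.0022  0.0036  0.0002] F [-2.8 -2.3  5.8] M [-0.949  0.854  0.007] w 20.1 rot [-179.93    0.23 -132.51] pos [532. 230.  73.] q [ 43.  21. -24.   0. -44.   5.]
time_s: 15.52
tcp_pos: [528.6, 250.1, 73.0]
tcp_rot: [-179.9, 0.2, -132.5]
wrist_force: [-1.7, -2.1, 5.9]
width: 0.232
t 15.525 cm [-1.16  6.89  0.  ] rv [-0.0011  0.0034  0.0005] F [-1.7 -2.1  5.9] M [-1.029  0.753 -0.013] w 20.5 rot [-179.9     0.18 -132.53] pos [528.6 250.1  73. ] q [ 45.  22. -23.   0. -45.   3.]
```

Sliding freely at ~2 N.

```bash
python3 -m handwheel '-0.17 1 0 0 0 0 255;-0.17 1 0 0 0 0 255;-0.17 1 0 0 0 0 255;-0.17 1 0 0 0 0 255'; python3 -c "from e import *;err(517,319,73,227.5)"
python3 -m handwheel '-0.17 1 0 0 0 0 255;-0.17 0.8 0 0 0 0 255'; python3 -c "from e import *;err(517,319,73,227.5)"
```

```text
time_s: 16.02
tcp_pos: [521.6, 292.3, 73.1]
tcp_rot: [-179.9, 0.2, -132.5]
wrist_force: [0.1, -2.8, 3.5]
width: 0.229
t 16.025 cm [-0.46  2.67 -0.01] rv [-0.0005  0.0036  0.0004] F [ 0.1 -2.8  3.5] M [-1.017  0.153 -0.017] w 20.1 rot [-1.7987e+02  1.6000e-01 -1.3252e+02] pos [521.6 292.3  73.1] q [ 48.  23. -22.   0. -45.  -1.]
time_s: 16.27
tcp_pos: [518.3, 312.0, 73.1]
tcp_rot: [-179.9, 0.2, -132.5]
wrist_force: [2.3, -2.0, 1.3]
width: 0.234
t 16.275 cm [-0.13  0.7  -0.01] rv [-0.0009  0.0042  0.    ] F [ 2.3 -2.   1.3] M [-0.831 -0.725  0.02 ] w 20.6 rot [-179.86    0.2  -132.5 ] pos [518.3 312.   73.1] q [ 50.  23. -21.   0. -46.  -2.]
```

```bash
for i in 1; do python3 -m handwheel '-0.06 0.4 0 0 0 0 255'; python3 chk.py; python3 -m handwheel '-0.04 0.25 0 0 0 0 255';python3 chk.py; python3 -m handwheel '-0.02 0.15 0 0 0 0 255';python3 chk.py; done
```

```text
time_s: 16.4
tcp_pos: [517.5, 316.8, 73.0]
tcp_rot: [-179.9, 0.2, -132.5]
wrist_force: [-0.4, -1.8, 3.8]
width: 0.232
64.52 Mz -0.042 [517.5 316.8  73. ] [-0.4 -1.8  3.8]
time_s: 16.52
tcp_pos: [517.1, 318.4, 73.0]
tcp_rot: [-179.8, 0.1, -132.5]
wrist_force: [7.3, -14.3, 4.4]
width: 0.234
64.54 Mz -0.02 [517.1 318.4  73. ] [  7.3 -14.3   4.4]
time_s: 16.65
tcp_pos: [517.2, 318.3, 73.0]
tcp_rot: [-179.7, -0.0, -132.5]
wrist_force: [5.2, -11.0, 4.8]
width: 0.23
64.54 Mz 0.022 [517.2 318.3  73. ] [  5.2 -11.    4.8]
```

End stop felt at 99–100 mm travel (blocked, −11…−14 N). Release and retreat up.

```bash
python3 -m handwheel '0 0.03 -0.03 0 0 0 150;0 0 -0.05 0 0 0 90;0 0 -0.05 0 0 0 80;-0.03 0 -0.05 0 0 0 80'; python3 -c "from e import *;err(517,318.5,73,227.5)"
```

```text
time_s: 17.15
tcp_pos: [516.9, 319.2, 70.5]
tcp_rot: [-179.8, 0.0, -132.5]
wrist_force: [0.7, -0.2, 0.2]
width: 0.625
t 17.15 cm [ 0.01 -0.07  0.25] rv [0.0022 0.0034 0.    ] F [ 0.7 -0.2  0.2] M [ 0.013  0.012 -0.011] w 55.0 rot [-1.7977e+02  4.0000e-02 -1.3250e+02] pos [516.9 319.2  70.5] q [ 50.  24. -20.   0. -46.  -3.]
```

```bash
python3 -m handwheel '0 0 2.5 0 0 0 80;0 0 4 0 0 0 80;0 0 4 0 0 0 80;-1.5 4 2 0 0 0 80;-1.5 4 0 0 0 0 80;-1.5 4 0 0 0 0 80;0 0 0 0 0 0 80'
python3 - <<'E'
from h import *
P={"knob_center":0,"post_grip":0,"coupling_center":0,"carriage":0}
for n,f in(("wrist",fcloud),("scene",cloud),("side",cloud)):
    p=snapshot(n);w=f(p)
    for q in P: print(n,q,[(np.round(d["point"],0).tolist(),round(d["score"],2)) for d in spot_point(q,p)[:2]])
    m=(np.hypot(w[...,0]-647.5,w[...,1]-201)<14)&(w[...,2]>104)&(w[...,2]<130)
    if m.any():print("knobtop",np.median(w[m][:,2]),np.max(w[m][:,2]))
    m=(np.hypot(w[...,0]-517,w[...,1]-318)<20)&(w[...,2]>83)&(w[...,2]<95)
    if m.sum()>4:print("post",cv2.minEnclosingCircle(w[m][:,:2].astype(np.float32)))
    im=p["img"][...,::-1]
    if n=="scene": im=cv2.resize(im[150:290,130:270],None,fx=4,fy=4,interpolation=cv2.INTER_CUBIC)
    if n=="side": im=cv2.resize(im[160:280,230:380],None,fx=5,fy=5,interpolation=cv2.INTER_CUBIC)
    cv2.imwrite(f"pics/{n}9.png",im)
E
```

```text
time_s: 18.02
tcp_pos: [469.3, 442.8, 199.5]
tcp_rot: [-179.9, 0.1, -132.6]
wrist_force: [0.3, -0.7, -0.5]
width: 0.69
wrist knob_center []
wrist post_grip [([517.0, 323.0, 74.0], 0.75)]
wrist coupling_center [([557.0, 267.0, 47.0], 0.81)]
wrist carriage [([550.0, 293.0, 4.0], 0.7)]
post ((516.5186767578125, 319.7282409667969), 11.081450462341309)
scene knob_center [([645.0, 199.0, 98.0], 0.62), ([555.0, 268.0, 50.0], 0.36)]
scene post_grip [([517.0, 320.0, 73.0], 0.79)]
scene coupling_center [([509.0, 44.0, 18.0], 0.83), ([557.0, 260.0, 50.0], 0.6)]
scene carriage [([552.0, 287.0, 0.0], 0.58)]
knobtop 115.08767926675074 118.05607231463318
post ((515.1744384765625, 319.2853088378906), 10.902857780456543)
side knob_center [([646.0, 200.0, 98.0], 0.46)]
side post_grip [([516.0, 322.0, 67.0], 0.94)]
side coupling_center [([559.0, 263.0, 45.0], 0.65), ([508.0, 47.0, 22.0], 0.63)]
side carriage [([554.0, 285.0, -2.0], 0.98)]
knobtop 115.82987740137764 123.10413663291615
post ((515.8731689453125, 318.1457824707031), 10.524340629577637)
```

View pics/scene9.png

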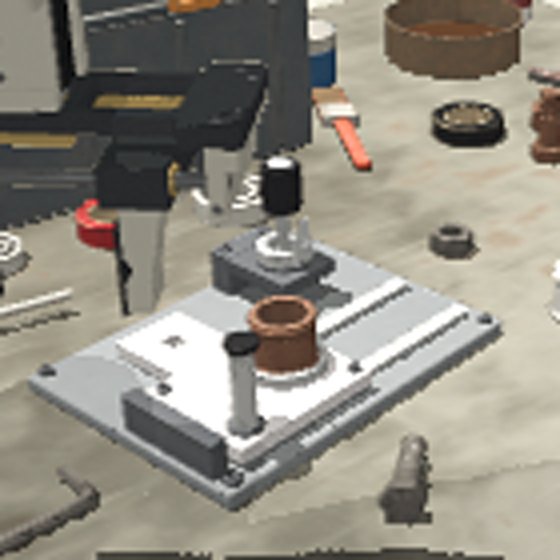

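View pics/wrist9.png

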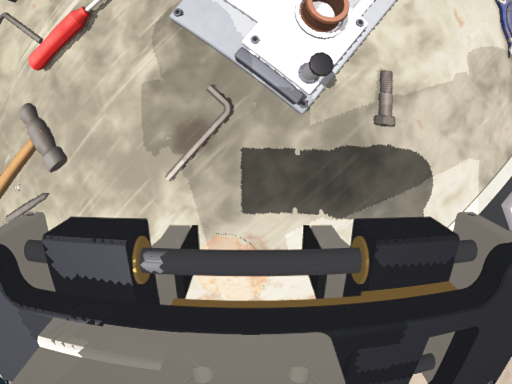

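View pics/side9.png

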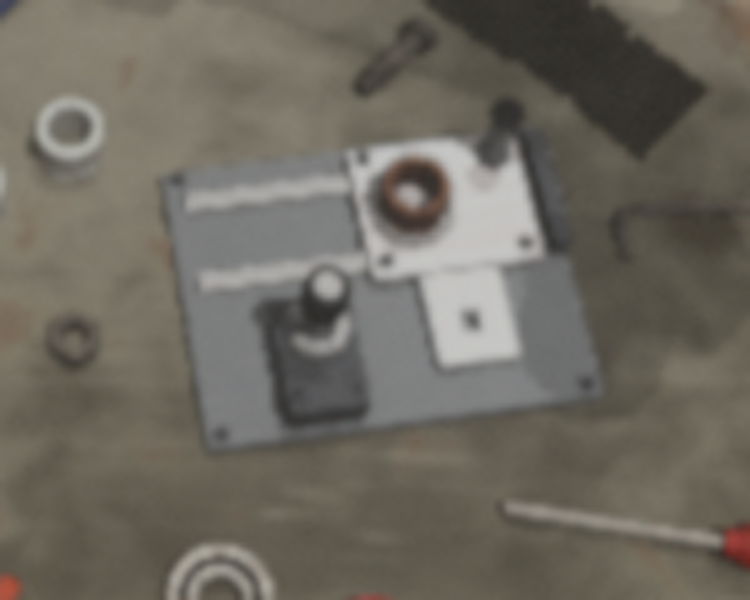

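All views show the carriage against the end stop (side crop ~(540,200)), the coupling in its nest (410,195), the knob still raised (325,290), and the bystanders not moved. Handing in.

```bash
python3 -c "
from workcell import *
print(close_job(), read_state()['time_s'])"
```

```text
the job is handed in; nothing more can be done
the job is handed in; nothing more can be done
```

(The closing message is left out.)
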